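# Hold the sign clip gaping over the tall price card

### The job

The big spring clip is on the wrong price card: squeeze its handles to take it off the wide, low card, and bring it down into the gap between the lantern and the speaker, square over the middle of the tall card's top edge. Finish while holding it there, squeezed well open, with the card's edge well inside between the gaping jaws and the clip not touching the card, so that I can slip a note in beside the card; do not let go. Never drop the clip, and do not push the lantern or the speaker out of place.

Things in the scene. Friction and masses are not known exactly. Their poses are not given: they have to be found in the camera images.
- clip: Big black spring clip like a clothes-peg, 95 mm tall, 65 g, upright on the wide card, handles up, jaws clamped on the edge 30 mm below its pivot. Origin: middle of its pivot axis. y = pivot axis (along the card), x = the way handles and jaws open, z up. The frame belongs to the +x half, which tilts by about half the joint value when squeezed. Throat free up to 6 mm below the pivot.
- clip_grip (a point): Midway between the two flat handles, 36 mm above the pivot: pinch here along the clip's x to open the jaws. Handle plates 32 mm wide (y), 4 mm thick, from 8 to 50 mm above the pivot, splayed: 56 mm over their outer faces at the top, 30 mm at the bottom; squeezed to the stop they stand parallel, 22 mm over all, and the pivot may sink up to 6 mm between the fingers.
- clip_jaw (a joint): Opening angle of the clip in rad: about 0 clamped on a card, 0.60 squeezed to the stop (30 mm gape at the jaw tips), 0.35 about 19 mm gape. The spring always closes it: about 5 N on each handle starts it, 10 N opens it fully; squeezing harder only holds it on its stop.
- clip_tip_a (a point): Lower inner edge of the jaw on the clip's +x side, mid-width, 45 mm below the pivot. Each jaw block is 40 mm along y, 12 mm tall.
- clip_tip_b (a point): Lower inner edge of the other (-x side) jaw, mid-width, 45 mm below the pivot. Each jaw block is 40 mm along y, 12 mm tall.
- card_wide: Fixed stand with the wide low price card, where the clip starts. White rigid card 150 mm wide, 4 mm thick, upright, top edge 100 mm above the table, in a dark steel foot 60 x 90 x 20 mm. Origin on the table under its middle; y along the card, x the card's normal, z up.
- card_wide_edge (a point): Middle of the wide card's top edge, 100 mm above the table.
- card_tall: Fixed stand with the tall narrow price card, where the clip must be held. White rigid card 80 mm wide, 4 mm thick, upright, top edge 150 mm above the table, in a dark steel foot 60 x 80 x 20 mm. Origin on the table under its middle; y along the card, x the card's normal, z up.
- card_tall_edge (a point): Middle of the tall card's top edge, 150 mm above the table.
- lantern: Small white table lantern with an amber glass, 72 mm across, 187 mm tall, loose, 0.7 kg, standing at one end of the tall card. Origin under its centre.
- speaker: Brown wooden loudspeaker box 85 x 75 x 180 mm (x, y, z), loose, 0.9 kg, standing at the other end of the tall card; about 150 mm are free between it and the lantern. Origin under its centre.
Mind the look-alikes: they are no part of the job. Leave any blue look-alike of the clip alone. Leave any blue look-alike of the card_tall alone.

How it is judged:
On the way:
1. the clip is squeezed open, off the wide card and clear of it (value of joint clip_jaw above 0.2 rad and contact force between clip and card_wide below 0.1 N and distance between clip and card_wide_edge above 0.08 m and contact force between the fingers and clip above 2 N), for 0.2 s.
At the end, for the whole second after the job is handed in: Fingers hold the clip (over 2 N) at rest, open beyond 0.35 rad; a jaw tip each side of the tall card, 5 mm or more from its mid-plane, within 20 mm of its middle, 6 to 35 mm below its top edge; pivot within 0.2 rad of the card's line; under 1 N on the card (value of joint clip_jaw above 0.35 rad and ((x of clip_tip_a in the frame of card_tall above 0.005 m and x of clip_tip_b in the frame of card_tall below -0.005 m) or (x of clip_tip_a in the frame of card_tall below -0.005 m and x of clip_tip_b in the frame of card_tall above 0.005 m)) and y of clip_tip_a in the frame of card_tall between -0.02 and 0.02 m and y of clip_tip_b in the frame of card_tall between -0.02 and 0.02 m and z of clip_tip_a in the frame of card_tall between 0.115 and 0.144 m and z of clip_tip_b in the frame of card_tall between 0.115 and 0.144 m and angle between the y axis of clip and the y axis of card_tall, either way round below 0.2 rad and contact force between the fingers and clip above 2 N and contact force between clip and card_tall below 1 N and linear speed of clip below 0.03 m/s); the arm keeps its last pose, push and grip.
It fails at once if the clip is dropped (its pivot sinks below 80 mm) (height (world z) of clip below 0.08 m).
It fails at once if the lantern or the speaker is pushed more than 20 mm or tipped (distance of any of lantern, speaker from where it was at the start of the episode above 0.02 m or angle between any of lantern, speaker's own z axis and vertical above 0.3 rad).
It also fails if it takes over 43 s, if anything falls off the work surface, if the arm or the gripper's body presses on something with over 40 N, if the wrist force passes 120 N, or if a joint passes its speed limit or range.

### The arm

A 6-joint arm with a two-finger parallel gripper is mounted at the origin on the work surface. World frame = base frame: x ahead of the robot, y to its left, z up, the work surface at z = 0. Lengths are in m, angles in rad, forces in N, time in s.
With the tool pointing down it reaches from about 0.325 to 0.925 m from the base axis. Payload 3.1 kg.
Tool frame: the origin (TCP) lies on the centre line of the jaws, within the pads' length; the fingertips stand 14 mm ahead of it and the grasp point (between the pads) lies 5 mm behind it; z points along the fingers, y is the line along which they close (so a half turn about z gives the same grasp; the last joint's range is limited). The gripper opens to 85 mm and grips with 20 to 120 N. Pads are 22 mm wide; open, the fingers measure 114 mm over their backs; the gripper's body (76 mm by 85 mm) begins 54 mm behind the grasp point. The pads swing forward as they close: fully open they stand 13 mm farther back than shut.
Start: joints at [1.059, 0.217, 1.613, -0, 1.311, -0.112], TCP at [0.243, 0.576, 0.245] pointing down, gripper open.
Joint ranges: [-2.75, 2.75], [-0.78, 2.1], [0.31, 2.55], [-1.13, 4.27], [0.13, 2.63], [-2.58, 2.58]. Speed limits (rad/s): [2.79, 2.79, 3.14, 3.14, 3.14, 3.14].

### API

Orientations are given as a unit quaternion [w, x, y, z].
In Python, from cell import bot, eyes gives the robot as it stands.
- The arm moves only by the shell command python3 -m creep 'ROWS' [OPENING]. ROWS is text: rows parted by semicolons, each of 4 numbers parted by spaces: the shift along the tool's x, y, z in m, then the turn about the tool's z in rad. A call has 1 to 10 rows; each row shifts and turns the commanded pose from where the row before left it, along the tool's axes as they then stand; what a row does not reach is not made up. A row lasts 1/8 s, in which the tool goes at most 62.5 mm and 10.7 degrees, less where a joint would pass 70% of its speed; a pose out of reach is approached as far as the arm can. A call with a gripper value outside its range is refused whole. OPENING is the finger opening in m, from 0 to 0.0854, set as the call begins (- or left out, the last holds). The fingers move at their own pace and stop on an object; the grip force is fixed at half the most. Time passes only in rows, so rows that do not move let the fingers close. It gives the time, the measured TCP pose, the force, the opening and the grip force at its end, in the units of the state.
- bot.sense(): the state, without advancing time (a new reading comes with each control period).
- eyes.camera(name): name is "scene" or "top"; returns a dict with "image" (420x560x3 uint8, red, green, blue), "mtx" (3x3 intrinsics, pixels), "dist_coeffs" ([k1, k2, p1, p2, k3] as OpenCV has them; the pictures are not rectified), "position" and "orientation" of the camera in the world. Camera axes: x right, y down, z forward; pixel columns grow to the right and rows downward; lengths in m; the calibration is good to about 2 mm. A picture is of the moment at which its call begins. There is no depth.
- bot.finish_job(): hands the job in; it is judged then, once.
The state is a dict: "time": time; "joints": joint angles; "joint_vel": joint speeds; "effort": joint torques, N m; "eef_pos": TCP position; "eef_rot": TCP orientation; "wrist_force": force on the tool from outside, world axes, zero at the start; "wrist_torque": the same for the moment, N m; "grip_width": finger opening in m; "gripper_force": force on a finger pad.
Only numpy, scipy, OpenCV 4.12 (cv2) and the standard library are available. Lean on these libraries where they do the work, as an engineer would, in place of code of your own. Each camera call takes 0.05 s, during which the arm holds its last target. There are 200 camera calls.

## Working session

There is one attempt and no reset: what is moved stays moved. The work goes in short steps, Python scripts to look and compute and a shell command to move; the robot and the scene stay as the last step left them, time stands still between calls to the robot, and variables do not carry over. Pictures are saved under pics/ and viewed, at most 10 in all, crops included, and the job is handed in when it is done.

```bash
ls; mkdir -p pics; python3 - <<'E'
from cell import bot, eyes
import cv2,json
for n in("scene","top"):
    c=eyes.camera(n); cv2.imwrite(f"pics/{n}0.png",c["image"][:,:,::-1])
    print(n,c["mtx"],c["dist_coeffs"],c["position"],c["orientation"])
print(bot.sense())
E
```

```text
pics
scene [[408.78286786   0.         277.72961971]
 [  0.         408.78286786 209.95674962]
 [  0.           0.           1.        ]] [0.02904208 0.         0.         0.         0.        ] [ 1.1106467  -0.1363039   0.74256847] [-0.30087167  0.74308132  0.55488906 -0.22227127]
top [[403.25413423   0.         276.53272283]
 [  0.         403.25413423 213.04394975]
 [  0.           0.           1.        ]] [-0.05327559  0.          0.          0.          0.        ] [0.39786892 0.02238304 0.89796758] [ 0.07210637 -0.69553366  0.71116029 -0.07269556]
{'time': 0.1, 'joints': array([ 1.05880829e+00,  2.17672973e-01,  1.61480634e+00, -9.62334006e-06,
        1.31129965e+00, -1.12213737e-01]), 'joint_vel': array([-0.00040069, -0.00195322, -0.0032985 ,  0.00090531,  0.00048902,
        0.00052837]), 'effort': array([-5.38654440e-04, -3.98082304e+01, -3.04969454e+01, -9.90071931e-05,
        4.30327171e-03,  1.84129925e-05]), 'eef_pos': array([0.24289326, 0.57509367, 0.24408532]), 'eef_rot': array([-3.31238726e-04,  1.98557394e-01,  9.80088652e-01, -1.04177471e-03]), 'wrist_force': array([-0.50851337,  0.27212919,  0.15823913]), 'wrist_torque': array([-0.00686185, -0.04794224, -0.03591348]), 'gripper_force': 0.0, 'grip_width': 0.08554310623685114}
```

View pics/scene0.png

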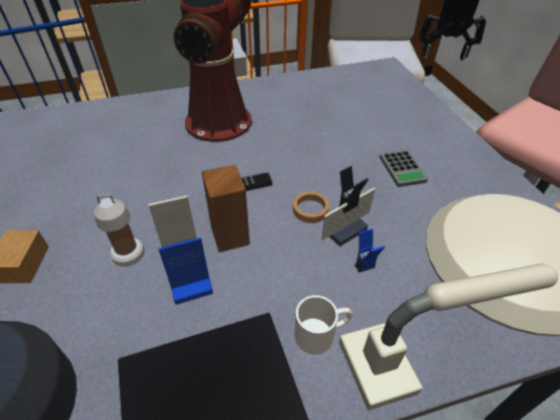

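View pics/top0.png

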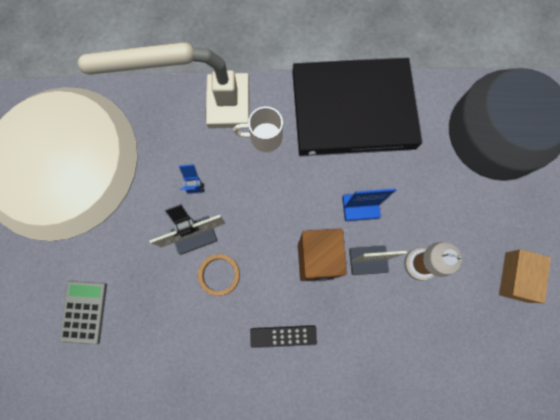

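Candidates for the clip: the black clip on the white wide card (top 182,220; scene 350,188), or the blue clip (top 190,180; scene 368,250), which is a look-alike. Candidates for the tall card: the white one between speaker and lantern (top 385,255; scene 172,222), or the blue one (top 368,202; scene 187,270), also a look-alike. I choose the black clip and the white cards, and check them in a close crop.

```bash
cat > h.py <<'E'
import numpy as np, cv2
from cell import bot, eyes
from scipy.spatial.transform import Rotation as R
def cam(n):
    c=eyes.camera(n); q=np.array(c["orientation"]); c["R"]=R.from_quat(q[[1,2,3,0]]).as_matrix(); return c
def ray(c,uv):
    p=cv2.undistortPoints(np.array(uv,float).reshape(-1,1,2),c["mtx"],np.array(c["dist_coeffs"])).reshape(-1,2)
    return np.c_[p,np.ones(len(p))]@c["R"].T
def at(c,uv,z):
    d=ray(c,uv); o=np.array(c["position"]); return o+d*((z-o[2])/d[:,2])[:,None]
def proj(c,P):
    P=np.array(P,float).reshape(-1,3); Rt=c["R"].T
    return cv2.projectPoints(P,cv2.Rodrigues(Rt)[0],-Rt@np.array(c["position"]),c["mtx"],np.array(c["dist_coeffs"]))[0].reshape(-1,2)
def tri(c1,u1,c2,u2):
    A=[];b=[]
    for c,u in((c1,u1),(c2,u2)):
        d=ray(c,u)[0]; d/=np.linalg.norm(d); M=np.eye(3)-np.outer(d,d); A.append(M); b.append(M@np.array(c["position"]))
    return np.linalg.lstsq(np.vstack(A),np.hstack(b),rcond=None)[0]
def tile(crops,out,s=5):
    cv2.imwrite(out,np.hstack([cv2.resize(i[y0:y1,x0:x1],None,fx=s,fy=s,interpolation=cv2.INTER_CUBIC)[:,:,::-1] for i,x0,x1,y0,y1 in crops]))
E
python3 - <<'E'
from h import *
t=cam("top")["image"]; s=cam("scene")["image"]
a=np.hstack([cv2.resize(i[y:y+75,x:x+100],(400,300),interpolation=cv2.INTER_CUBIC) for i,x,y in((t,140,185),(s,305,160))])
b=np.hstack([cv2.resize(i[y:y+75,x:x+100],(400,300),interpolation=cv2.INTER_CUBIC) for i,x,y in((t,340,220),(s,125,190))])
cv2.imwrite("pics/crop1.png",np.vstack([a,b])[:,:,::-1])
E
```

```text
(no output)
```

View pics/crop1.png

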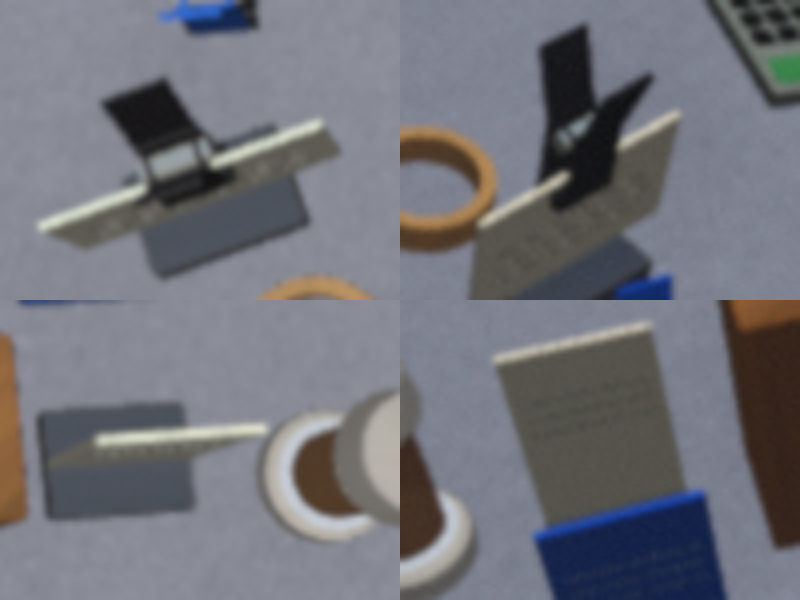

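The crop shows the black clip on the white wide card, with top-edge ends at top (150,242) and (220,216). The far handle plate tops out at top (166–182, 210–205). The white tall card's edge runs from top (364,255) to (407,252), and the blue ones are separate. So the choice is confirmed.

```bash
python3 - <<'E'
from h import *
np.set_printoptions(precision=4,suppress=True)
t=cam("top"); s=cam("scene")
def T(u,v): return [140+u/4-.4,185+v/4-.4]
def S(u,v): return [305+(u-400)/4-.4,160+v/4-.4]
def T2(u,v): return [340+u/4-.4,220+(v-300)/4-.4]
def S2(u,v): return [125+(u-400)/4-.4,190+(v-300)/4-.4]
def edge(n,ts,ss,z):
    a=at(t,ts,z)[:,:2]; b=at(s,ss,z)[:,:2]
    print(n,"top",a.ravel(),"scene",b.ravel(),"mid",a.mean(0),b.mean(0),"len",np.linalg.norm(a[0]-a[1]),np.linalg.norm(b[0]-b[1]))
    for p in(a,b): d=p[0]-p[1]; print("  dir ang",np.degrees(np.arctan2(d[1],d[0])))
    for i in(0,1): print("  tri",[tri(t,x,s,y) for x in ts for y in ss])
    
edge("wide",[T(40,228),T(322,125)],[S(480,225),S(678,115)],.1)
edge("tall",[T2(97,441),T2(267,429)],[S2(496,359),S2(651,326)],.15)
# far plate top corners, tri both pairings
for a in(T(105,102),T(167,80)):
    for b in(S(540,45),S(587,25),S(652,75)): print("plate",tri(t,a,s,b))
print("handle top corners top z=.18", at(t,[T(105,102),T(167,80)],.18))
print("near top edge?",at(t,[T(165,195),T(235,175)],.18))
# lantern top, speaker top
print("speaker top corners",at(t,[[303,231],[345,231],[346,274],[304,281]],.18))
print("foot wide",at(t,[T(140,235),T(160,278),T(308,222)],.02))
print("lantern base",at(t,[[422,265]],.0),"lantern top",at(t,[[450,258]],.187))
E
```

```text
wide top [0.5111 0.2754 0.5606 0.134 ] scene [0.5633 0.1344 0.5144 0.2748] mid [0.5359 0.2047] [0.5388 0.2046] len 0.1498531653222022 0.1487038950749551
  dir ang 109.29012962656023
  dir ang -70.77436411300918
  tri [array([0.5092, 0.2248, 0.0491]), array([0.5116, 0.2765, 0.097 ]), array([0.5613, 0.1348, 0.0976]), array([0.5696, 0.1738, 0.1714])]
  tri [array([0.5092, 0.2248, 0.0491]), array([0.5116, 0.2765, 0.097 ]), array([0.5613, 0.1348, 0.0976]), array([0.5696, 0.1738, 0.1714])]
tall top [ 0.4705 -0.1406  0.474  -0.2207] scene [ 0.475  -0.2184  0.4729 -0.1399] mid [ 0.4723 -0.1806] [ 0.4739 -0.1792] len 0.08025716728898472 0.0785306836258515
  dir ang 92.56147573149967
  dir ang -88.4950636375476
  tri [array([ 0.4701, -0.1824,  0.1354]), array([ 0.4707, -0.1404,  0.1482]), array([ 0.4742, -0.2196,  0.1498]), array([ 0.4798, -0.1745,  0.1754])]
  tri [array([ 0.4701, -0.1824,  0.1354]), array([ 0.4707, -0.1404,  0.1482]), array([ 0.4742, -0.2196,  0.1498]), array([ 0.4798, -0.1745,  0.1754])]
plate [0.5446 0.1899 0.2071]
plate [0.546  0.2008 0.214 ]
plate [0.5575 0.2231 0.1802]
plate [0.5548 0.1727 0.2149]
plate [0.5565 0.183  0.2228]
plate [0.5686 0.2033 0.1918]
handle top corners top z=.18 [[0.5573 0.2224 0.18  ]
 [0.5669 0.1942 0.18  ]]
near top edge? [[0.5137 0.1937 0.18  ]
 [0.5221 0.1621 0.18  ]]
speaker top corners [[ 0.5131 -0.0268  0.18  ]
 [ 0.5114 -0.1027  0.18  ]
 [ 0.4345 -0.1002  0.18  ]
 [ 0.424  -0.0255  0.18  ]]
foot wide [[0.5175 0.2452 0.02  ]
 [0.4936 0.2335 0.02  ]
 [0.5228 0.1526 0.02  ]]
lantern base [[ 0.459  -0.3023  0.    ]] lantern top [[ 0.4573 -0.2863  0.187 ]]
```

```bash
python3 - <<'E'
from h import *
np.set_printoptions(precision=4,suppress=True)
t=cam("top"); s=cam("scene")
S=lambda u,v: [305+(u-400)/4-.4,160+v/4-.4]
p=at(s,[S(540,45),S(587,25)],.18); print(p)
a=np.radians(19.1); n=np.array([np.cos(a),np.sin(a)]); e=np.array([-n[1],n[0]]); m=np.array([.537,.2047])
for q in list(p[:,:2])+[np.array([.5573,.2224]),np.array([.5669,.1942])]: print((q-m)@n,(q-m)@e)
# pads-frame yaw now
Rm=R.from_quat(bot.sense()["eef_rot"][[1,2,3,0]]).as_matrix(); print(Rm)
E
```

```text
[[0.519  0.1778 0.18  ]
 [0.5109 0.2081 0.18  ]]
-0.02584083428841106 -0.019469813894267336
-0.023545334669109932 0.011790749194885581
0.024974219728727997 0.010083072395912485
0.02481818453422952 -0.019705778757129238
[[-0.9212  0.3892 -0.0001]
 [ 0.3892  0.9212 -0.0003]
 [-0.     -0.0004 -1.    ]]
```

```bash
python3 - <<'E'
from h import *
np.set_printoptions(precision=4,suppress=True)
t=cam("top"); s=cam("scene")
for z in(0,.1,.2,.3):
    c=at(t,[[62,163],[136,155],[62,88],[62,238]],z)[:,:2]; print(z,c.ravel()); print("   proj",proj(s,np.c_[c,[z]*4]).ravel())
print("lamp end",tri(t,[82,63],s,[550,278]), "other", tri(t,[190,53],s,[437,297]))
print("mug",at(t,[[265,118]],.1))
E
python3 -m creep '0 0 -0.02 0'
```

```text
0 [0.7176 0.5266 0.7323 0.3487 0.9145 0.5465 0.5375 0.5105]
   proj [509.0159 258.3615 442.5567 282.2117 587.0939 335.0986 456.1305 205.1587]
0.1 [0.682  0.4705 0.695  0.3124 0.857  0.4881 0.5219 0.4561]
   proj [494.3584 222.4586 430.8364 243.4103 565.0238 288.7887 445.6349 175.6205]
0.2 [0.6464 0.4143 0.6578 0.276  0.7995 0.4298 0.5064 0.4018]
   proj [477.7178 181.3778 417.597  199.258  540.5784 236.9779 433.5231 141.3198]
0.3 [0.6107 0.3582 0.6206 0.2397 0.7419 0.3714 0.4908 0.3474]
   proj [458.6249 133.8087 402.4897 148.4458 513.2759 178.4268 419.3702 100.9435]
lamp end [0.8648 0.4048 0.1794] other [0.8603 0.1833 0.2116]
mug [[0.7714 0.0399 0.1   ]]
time: 0.62
eef_pos: [0.2426, 0.5745, 0.2637]
eef_rot: [-0.001, 0.199, 0.98, -0.002]
wrist_force: [0.1, -0.1, -0.3]
grip_width: 0.0853
gripper_force: 0.0
```

```bash
python3 -m creep '0 0 0 0.168;0 0 0 0.168;0 0 0 0.168;0 0 0 0.168;0 0 0 0.166;0 0 0 0'; python3 -m creep '-0.05 0.0175 0 0;-0.05 0.0175 0 0;-0.05 0.0175 0 0;-0.05 0.0175 0 0;-0.05 0.0175 0 0;-0.05 0.0175 0 0;-0.05 0.0175 0 0;-0.05 0.0175 0 0;-0.05 0.0175 0 0;0 0 0 0'; cat > st.py <<'E'
from h import *
import sys
np.set_printoptions(precision=4,suppress=True)
x=bot.sense(); M=R.from_quat(x["eef_rot"][[1,2,3,0]]).as_matrix()
print("pos",x["eef_pos"],"yaw y",np.degrees(np.arctan2(M[1,1],M[0,1])),"z",M[:,2],"grip",x["grip_width"],x["gripper_force"],x["wrist_force"],x["time"])
if len(sys.argv)>3:
    g=np.array([float(v) for v in sys.argv[1:4]]); print("to go tool",M.T@(g-x["eef_pos"]))
E
python3 st.py .5384 .2006 .16
```

```text
time: 1.38
eef_pos: [0.2436, 0.5763, 0.267]
eef_rot: [-0.0, 0.579, 0.815, 0.001]
wrist_force: [0.5, 0.2, 0.4]
grip_width: 0.0855
gripper_force: 0.0
time: 2.62
eef_pos: [0.5416, 0.199, 0.2664]
eef_rot: [0.001, 0.581, 0.814, 0.0]
wrist_force: [-0.7, 1.2, 0.2]
grip_width: 0.0856
gripper_force: 0.0
pos [0.5416 0.199  0.2664] yaw y 18.945661160072202 z [ 0.0021 -0.0005 -1.    ] grip 0.08556825046468644 0.0 [-0.7223  1.1718  0.2196] 2.625
to go tool [ 0.0027 -0.0027  0.1064]
```

```bash
python3 -m creep '0.001 -0.001 0.03 0;0.001 -0.001 0.03 0;0.001 -0.001 0.02 0;0 0 0.014 0;0 0 0.012 0;0 0 0 0;0 0 0 0' ; python3 st.py .5384 .2006 .16; python3 - <<'E'
from h import *
t=cam("top")["image"]; s=cam("scene")["image"]
cv2.imwrite("pics/g1.png",np.hstack([cv2.resize(i[y:y+120,x:x+80],(400,600),interpolation=cv2.INTER_CUBIC) for i,x,y in((t,145,170),(s,310,130))])[:,:,::-1])
E
```

```text
time: 3.5
eef_pos: [0.5361, 0.204, 0.1601]
eef_rot: [0.0, 0.58, 0.815, 0.001]
wrist_force: [-0.1, 1.1, -0.4]
grip_width: 0.0858
gripper_force: 0.0
pos [0.5361 0.204  0.1601] yaw y 19.086901338481994 z [ 0.0015  0.0004 -1.    ] grip 0.0857585995945856 0.0 [-0.1469  1.1011 -0.405 ] 3.5
to go tool [-0.004   0.0011  0.0001]
```

View pics/g1.png

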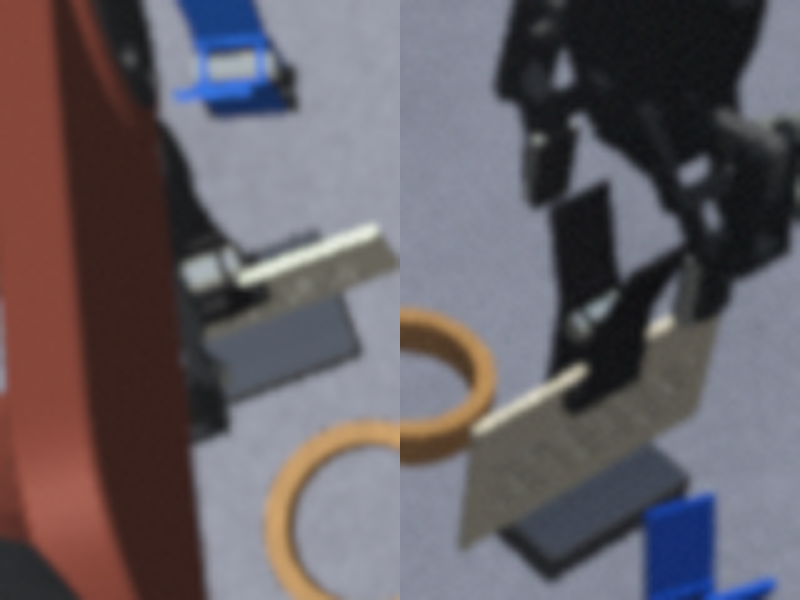

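The scene crop shows the two pads outside the two black plates (left pad at about (545,190), right pad at about (705,290) in the crop). The jaws straddle the handles with the card below, so I make a small correction and squeeze.

```bash
python3 -m creep '-0.004 0.001 0 0;0 0 0 0;0 0 0 0;0 0 0 0;0 0 0 0;0 0 0 0;0 0 0 0;0 0 0 0;0 0 0 0;0 0 0 0' 0.0; python3 st.py .5384 .2006 .16
```

```text
time: 4.85
eef_pos: [0.5376, 0.2003, 0.1593]
eef_rot: [0.0, 0.58, 0.815, 0.0]
wrist_force: [0.3, -0.3, -1.9]
grip_width: 0.0205
gripper_force: 62.5
pos [0.5376 0.2003 0.1593] yaw y 19.07838258130388 z [ 0.  0. -1.] grip 0.020531118862781673 62.526479959487915 [ 0.3129 -0.2906 -1.8661] 4.85
to go tool [-0.      0.0008 -0.0007]
```

```bash
python3 -m creep '0 0 -0.01 0;0 0 -0.015 0;0 0 -0.02 0;0 0 -0.02 0;0 0 -0.025 0;0 0 -0.025 0;0 0 -0.025 0;0 0 -0.015 0;0 0 0 0;0 0 0 0' ; python3 st.py; python3 - <<'E'
from h import *
t=cam("top")["image"]; s=cam("scene")["image"]
cv2.imwrite("pics/g2.png",np.hstack([cv2.resize(i[y:y+120,x:x+80],(400,600),interpolation=cv2.INTER_CUBIC) for i,x,y in((t,145,150),(s,310,80))])[:,:,::-1])
E
```

```text
time: 6.1
eef_pos: [0.5371, 0.2002, 0.3133]
eef_rot: [-0.001, 0.58, 0.815, -0.001]
wrist_force: [0.3, 0.5, -1.3]
grip_width: 0.0204
gripper_force: 62.5
pos [0.5371 0.2002 0.3133] yaw y 19.077403792417716 z [-0.0017 -0.0004 -1.    ] grip 0.02042400452656917 62.52095818519592 [ 0.2677  0.5167 -1.305 ] 6.1
```

View pics/g2.png

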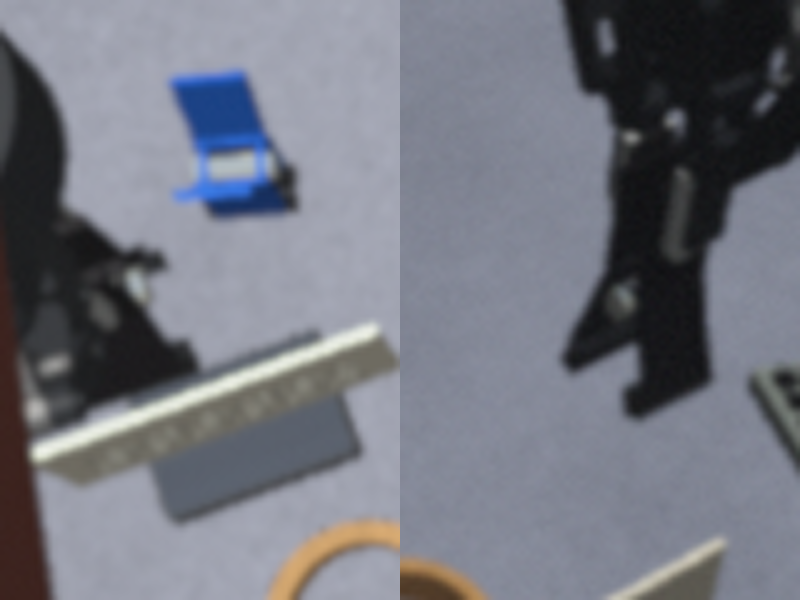

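The clip is off the card and gaping, with jaw tips at about (570,370) and (632–710,415–380) in the crop and the pivot at (620,300). Both cards are clear, and next I find the tip depth below the TCP.

```bash
python3 - <<'E'
from h import *
np.set_printoptions(precision=4,suppress=True)
s=cam("scene"); x=bot.sense(); T=x["eef_pos"]; M=R.from_quat(x["eef_rot"][[1,2,3,0]]).as_matrix()
n=M[:,1]; e=M[:,0]
P=lambda u,v:[310+(u-400)/5-.4,80+v/5-.4]
for nm,uv,N in(("pivot",P(620,300),0),("+x near tip",P(632,415),.018),("+x far tip",P(710,380),.018),("-x tip",P(570,370),-.018)):
    d=ray(s,[uv])[0]; o=np.array(s["position"]); k=((T-o)@n+N)/(d@n); p=o+k*d-T
    print(nm,"e",p@e,"z",p[2])
print("go xy", [.4731,-.180]-T[:2])
E
```

```text
pivot e -0.015623894091156056 z -0.037779382957201735
+x near tip e -0.017837190155695095 z -0.08098238013443904
+x far tip e 0.024941431463710386 z -0.08347284389235976
-x tip e -0.017592285932887138 z -0.08203371228446454
go xy [-0.0638 -0.3802]
```

```bash
python3 -m creep '0 0 0 0.1;0 0 0 0.1;0 0 0 0.098;0 0 0 0;0 0 0 0'; python3 -m creep '-0.02 -0.004 0 0;-0.04 -0.008 0 0;-0.045 -0.009 0 0;-0.055 -0.011 0 0;-0.055 -0.011 0 0;-0.055 -0.011 0 0;-0.045 -0.009 0 0;-0.04 -0.008 0 0;-0.025 -0.006 0 0;0 0 0 0'; python3 -m creep '0 0 0 0;0 0 0 0'; python3 st.py .4731 -.183 .212
```

```text
time: 6.88
eef_pos: [0.5374, 0.2003, 0.3138]
eef_rot: [-0.0, 0.694, 0.72, -0.0]
wrist_force: [0.1, -0.8, -0.8]
grip_width: 0.0203
gripper_force: 62.5
time: 8.12
eef_pos: [0.4727, -0.1844, 0.3143]
eef_rot: [0.0, 0.696, 0.718, -0.0]
wrist_force: [0.3, 0.7, -1.0]
grip_width: 0.0201
gripper_force: 62.5
time: 8.38
eef_pos: [0.4739, -0.1814, 0.3143]
eef_rot: [-0.0, 0.694, 0.72, 0.0]
wrist_force: [0.2, -0.1, -0.6]
grip_width: 0.0206
gripper_force: 62.5
pos [ 0.4739 -0.1814  0.3143] yaw y 2.0728750672011906 z [-0.      0.0002 -1.    ] grip 0.020629198486204113 62.51303672790527 [ 0.1533 -0.1192 -0.5855] 8.375
to go tool [-0.0016 -0.0009  0.1023]
```

Above the tall card; I go part way down, with the tips still above the card edge, and look.

```bash
python3 -m creep '-0.002 -0.001 0.02 0;0 0 0.025 0;0 0 0.015 0;0 0 0 0;0 0 0 0;0 0 0 0' ; python3 st.py .4731 -.183 .212; python3 - <<'E'
from h import *
t=cam("top")["image"]; s=cam("scene")["image"]
cv2.imwrite("pics/g3.png",np.hstack([cv2.resize(i[y:y+120,x:x+80],(400,600),interpolation=cv2.INTER_CUBIC) for i,x,y in((t,345,200),(s,130,110))])[:,:,::-1])
E
```

```text
time: 9.12
eef_pos: [0.4738, -0.1845, 0.2556]
eef_rot: [0.001, 0.695, 0.719, 0.0]
wrist_force: [-0.5, 0.3, -0.2]
grip_width: 0.0205
gripper_force: 62.5
pos [ 0.4738 -0.1845  0.2556] yaw y 2.0127716143671024 z [ 0.0021 -0.0012 -1.    ] grip 0.0204860855241506 62.513108253479004 [-0.5084  0.3196 -0.2053] 9.125
to go tool [ 0.0016 -0.0007  0.0436]
```

View pics/g3.png

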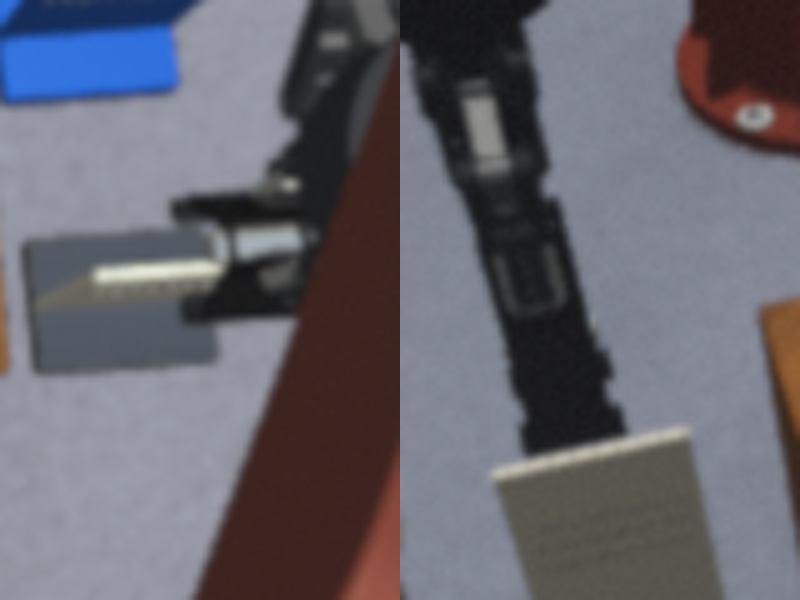

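```bash
python3 - <<'E'
from h import *
np.set_printoptions(precision=4,suppress=True)
s=cam("scene");t=cam("top"); T=bot.sense()["eef_pos"]
S=lambda u,v:[130+(u-400)/5-.4,110+v/5-.4]
U=lambda u,v:[345+u/5-.4,200+v/5-.4]
for z in(.165,.17,.175): print(z,"front jaw",at(s,[S(525,455),S(625,432)],z)[:,:2].ravel(),"top jaws left ends",at(t,[U(172,200),U(185,318)],z)[:,:2].ravel())
print("pivot top", at(t,[U(215,245)],T[2]-.038),"T",T)
print("edge left end",at(t,[U(95,274)],.15), at(s,[S(690,432),S(497,470)],.15)[:,:2].ravel())
E
```

```text
0.165 front jaw [ 0.4837 -0.2041  0.4815 -0.1644] top jaws left ends [ 0.4963 -0.1671  0.453  -0.1687]
0.17 front jaw [ 0.4891 -0.2035  0.487  -0.1642] top jaws left ends [ 0.4956 -0.1658  0.4527 -0.1674]
0.175 front jaw [ 0.4945 -0.2029  0.4924 -0.1639] top jaws left ends [ 0.495  -0.1645  0.4523 -0.1661]
pivot top [[ 0.4736 -0.1673  0.2169]] T [ 0.4733 -0.1844  0.2549]
edge left end [[ 0.4713 -0.1401  0.15  ]] [ 0.4727 -0.1394  0.473  -0.2175]
```

The top crop shows the jaws at v≈200 and 318 on either side of the card edge (v≈272), centred in x within 2 mm. In y the clip is about 4 mm towards the lantern side, so I correct that and lower it.

```bash
python3 -m creep '0.004 -0.001 0 0;0 0 0 0;0 0 0.01 0;0 0 0.01 0;0 0 0.01 0;0 0 0.008 0;0 0 0.004 0;0 0 0 0;0 0 0 0;0 0 0 0' ; python3 st.py .472 -.180 .212; python3 - <<'E'
from h import *
t=cam("top")["image"]; s=cam("scene")["image"]
cv2.imwrite("pics/g4.png",np.hstack([cv2.resize(i[y:y+120,x:x+80],(400,600),interpolation=cv2.INTER_CUBIC) for i,x,y in((t,345,200),(s,130,130))])[:,:,::-1])
cv2.imwrite("pics/sc.png",s[:,:,::-1])
E
```

```text
time: 10.58
eef_pos: [0.4722, -0.1804, 0.2128]
eef_rot: [0.0, 0.695, 0.719, 0.0]
wrist_force: [0.7, -0.1, -0.9]
grip_width: 0.0204
gripper_force: 62.5
pos [ 0.4722 -0.1804  0.2128] yaw y 2.006486852925748 z [ 0.0008 -0.0005 -1.    ] grip 0.020431099536940035 62.512779235839844 [ 0.7208 -0.0685 -0.8694] 10.575
to go tool [ 0.0004 -0.0002  0.0008]
```

View pics/g4.png

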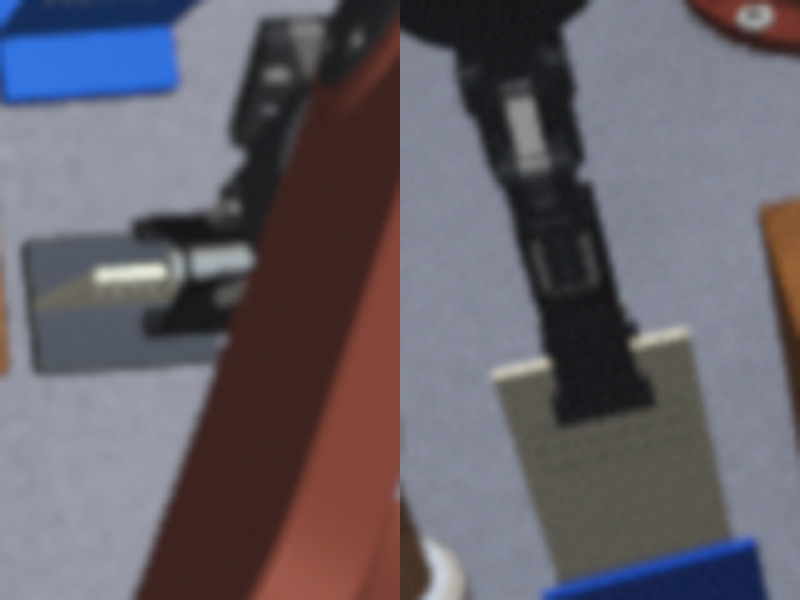

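The jaws stand on both sides of the card edge (top crop v≈230 and 325, card 272). The front jaw's lower edge is at about (558,423)–(652,402) in the scene crop, central on the card. I check the numbers.

```bash
python3 - <<'E'
from h import *
np.set_printoptions(precision=4,suppress=True)
s=cam("scene");t=cam("top")
S=lambda u,v:[130+(u-400)/5-.4,130+v/5-.4]
U=lambda u,v:[345+u/5-.4,200+v/5-.4]
for z in(.12,.125,.13,.135): print(z,"front",at(s,[S(558,423),S(652,402)],z)[:,:2].ravel(),"top",at(t,[U(135,222),U(145,335)],z)[:,:2].ravel())
E
python3 -m creep '0 0 0 0;0 0 0 0;0 0 0 0;0 0 0 0'; python3 st.py
```

```text
0.12 front [ 0.4796 -0.1997  0.4784 -0.1607] top [ 0.4941 -0.1636  0.4503 -0.1645]
0.125 front [ 0.4847 -0.1992  0.4835 -0.1605] top [ 0.4935 -0.1624  0.45   -0.1633]
0.13 front [ 0.4898 -0.1987  0.4886 -0.1603] top [ 0.4929 -0.1612  0.4496 -0.1621]
0.135 front [ 0.4948 -0.1982  0.4936 -0.1602] top [ 0.4922 -0.16    0.4493 -0.1609]
time: 11.28
eef_pos: [0.4719, -0.1802, 0.2123]
eef_rot: [-0.0, 0.695, 0.719, -0.0]
wrist_force: [0.0, 0.1, -0.4]
grip_width: 0.0206
gripper_force: 62.5
pos [ 0.4719 -0.1802  0.2123] yaw y 2.004427645923419 z [-0.  0. -1.] grip 0.020562515885075072 62.514084577560425 [ 0.0368  0.1322 -0.4337] 11.275
```

```bash
python3 -c "
from cell import bot
print(bot.finish_job())"
```

```text
the job is handed in; nothing more can be done
None
```

The job is handed in (no verdict was returned): the clip is off the wide card and held squeezed open over the middle of the tall card, jaw tips about 20 mm below its top edge, with no contact seen; the lantern and speaker stayed clear of the planned path, though I did not re-measure them.

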